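# Open the pigment cabinet's flap on its supports and set out the red box

### The job

Pull both slide-out supports of the slant-front cabinet fully out, and only then lower its drop front gently (never letting it fall) until it lies level on them. Draw the red lacquer box by its brass tab out of its narrow bay onto the open flap and let go of it there; then take it again across its sides, keep it level, and set it the right way up on the middle of the display stand, lengthwise along the stand. Leave the green box, the gourd and the two jars where they are, and leave the flap down on both supports.

Things in the scene. Friction and masses are not known exactly. Their poses are not given: they have to be found in the camera images.
- cabinet: Fixed dark wood cabinet, 340 wide, 220 deep, 175 high. Origin on the table below the middle of the flap's hinge; x points into the cabinet, y along the hinge to the left support, z up. Two bays behind the flap, floor 85 high, 66 wide, middles at y = +50 and -50; their side walls (45 high) begin at x = 70, the top is open but for a board over x = 160 to 220. The cabinet's sides follow the closed flap's slant.
- left_support (a joint): Slide of the left support (at y = +145 in the cabinet's frame), in m: 0 pushed home, 0.10 fully out towards cabinet -x. About 2 N of friction; stays where left. It is a wooden bar 20 wide, its top 72.5 above the table.
- right_support (a joint): The same for the right support (at y = -145).
- left_support_pull (a point): Grip point on the left support's brass pull, an upright fin sticking out of the support's front: 65 long (cabinet x), 12 thick (y), 28 high, lower edge 36 above the table. The point is mid-thickness, mid-height, 12.5 behind the fin's front end, 50 ahead of the hinge line when home. Moves with the support; axes as the cabinet's.
- right_support_pull (a point): The same on the right support's pull.
- flap (a joint): Hinge of the black flap, rad: 0 closed (leaning back 35 degrees, kept shut by its weight), 0.61 upright, 2.18 level on the pulled-out supports. Falls freely past upright; unsupported it sags to 2.30. Flap 336 wide, 128 from hinge to edge, 12 thick, 0.4 kg; when level its top face is flush with the bay floor, 85 above the table.
- flap_hinge (a point): Middle of the flap's hinge line, 85 above the table; axes as the cabinet's, the hinge runs along y.
- flap_pull (a point): Centre of the flap's brass pull: a disc 26 across and 14 thick (along the hinge) on a 14 wide neck beyond the middle of the flap's free edge, 156 from the hinge along the flap, 28 beyond the edge. The disc can turn between fingers pinching its two flat faces. Moves with the flap.
- red_box: Loose red lacquer box, 0.25 to 0.5 kg. Origin at its centre, half-way up; 95 long (x), 56 wide (y), 34 high. Brass tab on its -x end from x = -47.5 to -85.5, 12 thick (y), 4 to 26 above the box's underside. Starts in either bay, tab to the front; with the flap down the tab can be reached from above, but its sides cannot be gripped in the bay.
- green_box: The same box in green with a like tab, in the other bay; leave it.
- stand: Fixed low display stand, black with a pale gold top, 170 long (its x), 100 wide (y), 20 high, on the table to one side of the cabinet. Origin at the centre of its underside. Empty at the start.
- gourd: Loose orange-red double gourd, 80 across, 165 high with stem; origin under its centre. Leave it.
- blue_jar: Loose glass jar with blue pigment, 72 across, 103 high; origin under its centre. Leave it.
- green_jar: The same jar with green pigment. Leave it.
Mind the look-alikes: they are no part of the job. What is shaped like the red_box but black is not meant. What is shaped like the stand but turquoise is not meant.

How it is judged:
On the way, in this order (a step that is already met when the one before it is completed fails the run):
1. both supports are pulled out with the flap still up (value of joint each of left_support, right_support above 0.088 m and value of joint flap below 0.9 rad), for 0.1 s.
2. the flap lies level on both supports (value of joint each of left_support, right_support above 0.088 m and value of joint flap between 2.13 and 2.23 rad), for 0.2 s.
3. the red box lies out on the open flap, clear of its bay, let go (value of joint flap between 2.13 and 2.23 rad and x of red_box in the frame of cabinet between -0.13 and -0.015 m and y of red_box in the frame of cabinet between -0.16 and 0.16 m and z of red_box in the frame of cabinet between 0.096 and 0.108 m and angle between red_box's own z axis and vertical below 0.08 rad and contact force between the fingers and red_box below 0.2 N), for 0.2 s.
At the end, for the whole second after the job is handed in: Both supports out over 88 of 100 mm; flap level on them (2.13 to 2.23 rad); red box resting upright on the stand (tilt under 0.08 rad, its centre 33 to 42 mm above the table), centre within 25 mm of the stand's centre seen from above, its length within 0.25 rad of the stand's length (all of step 2 and horizontal distance between red_box and stand below 0.025 m and height (world z) of red_box between 0.033 and 0.042 m and angle between red_box's own z axis and vertical below 0.08 rad and angle between the x axis of red_box and the x axis of stand, either way round below 0.25 rad); the robot touches nothing.
It fails at once if the flap is brought down past 1.2 rad while a support is not pulled out (under 85 mm) (value of joint flap above 1.2 rad and value of joint any of left_support, right_support below 0.085 m).
It fails at once if the flap is let fall (swings open faster than 2.5 rad/s) (velocity of joint flap above 2.5 rad/s).
It fails at once if the red box is tipped more than 0.35 rad (angle between red_box's own z axis and vertical above 0.35 rad).
It fails at once if the green box is moved more than 20 mm (distance of green_box from where it was at the start of the episode above 0.02 m).
It fails at once if the gourd or a jar is moved more than 20 mm (distance of any of gourd, blue_jar, green_jar from where it was at the start of the episode above 0.02 m).
It also fails if it takes over 72 s, if anything falls off the work surface, if the arm or the gripper's body presses on something with over 40 N, if the wrist force passes 120 N, or if a joint passes its speed limit or range.

### The arm

A 6-joint arm with a two-finger parallel gripper is mounted at the origin on the work surface. World frame = base frame: x ahead of the robot, y to its left, z up, the work surface at z = 0. Lengths are in m, angles in rad, forces in N, time in s.
With the tool pointing down it reaches from about 0.35 to 0.975 m from the base axis. Payload 7.1 kg.
Tool frame: the origin (TCP) lies midway between the tips of the shut fingers; the grasp point (between the pads) lies 19 mm behind it; z points along the fingers, y is the line along which they close (so a half turn about z gives the same grasp; the last joint's range is limited). The gripper opens to 88 mm and grips with 3 to 60 N. Pads are 20 mm wide; open, the fingers measure 115 mm over their backs; the gripper's body (75 mm by 178 mm) begins 61 mm behind the grasp point.
Start: joints at [1.105, 0.423, 1.63, -0, 1.089, -0.019], TCP at [0.27, 0.564, 0.202] pointing down, gripper open.
Joint ranges: [-3, 3], [-0.9, 2.11], [0.09, 2.58], [-1.31, 4.45], [0.11, 2.69], [-2.54, 2.54]. Speed limits (rad/s): [2.39, 2.39, 3.01, 3.14, 3.14, 3.14].

### API

Orientations are given as a unit quaternion [w, x, y, z].
In Python, from rig import get_obs, viewer, sign_off gives the robot as it stands.
- The arm moves only by the tool jog_arm, never from a script. Its argument "series" is a list of rows, each a list of 3 entries, a list of its own where there are three numbers: the shift along the tool's x, y, z in m, then the turn, a rotation vector about the tool's x, y, z in degrees, then the closure, from 0 (fully open) to 1 (shut). A call has 1 to 8 rows; each row is the pose to reach, as a shift and turn from the pose commanded when the call began, along the tool's axes at that moment; what a row does not reach only later rows make up. A row lasts 1/10 s, in which the tool goes at most 50 mm and 8.59 degrees, less where a joint would pass 70% of its speed; a pose out of reach is approached as far as the arm can. A call with a gripper value outside its range is refused whole. The fingers move at their own pace and stop on an object; "squeeze" is the grip in N (left out, the last holds). Time passes only in rows, so rows that repeat a pose let the fingers close. It gives the time, the measured TCP pose, the force, the opening and the grip force at its end, in the units of the state.
- get_obs(): the state, without advancing time (a new reading comes with each control period).
- viewer.grab_frame(name): name is "scene" or "top"; returns the picture (480x640x3 uint8, red, green, blue); there is no depth.
- viewer.camera_info(name): a dict with "vfov" (degrees; the focal length in pixels is half the picture's height over the tangent of half this angle, whatever the lens; pixels are square), "cx", "cy" (the principal point, pixels), "origin" and "rotation" of the camera in the world. Camera axes: x right, y down, z forward; pixel columns grow to the right and rows downward; lengths in m; the calibration is good to about 2 mm. A picture is of the moment at which its call begins. camera_info takes no time and is no camera call.
- sign_off(): hands the job in; it is judged then, once.
The state is a dict: "clock": time; "joint_positions": joint angles; "joint_velocities": joint speeds; "effort": joint torques, N m; "eef_pos": TCP position; "orientation": TCP orientation; "wrist_force": force on the tool from outside, world axes, zero at the start; "torque": the same for the moment, N m; "finger_gap": opening from 0.0 (shut) to 1.0 (fully open); "grasp_force": force on a finger pad.
Only numpy, scipy, OpenCV 4.12 (cv2) and the standard library are available. Lean on these libraries where they do the work, as an engineer would, in place of code of your own. Each camera call takes 0.05 s, during which the arm holds its last target. There are 200 camera calls.

## Working session

There is one attempt and no reset: what is moved stays moved. The work goes in short steps, Python scripts to look and compute and a tool call to move; the robot and the scene stay as the last step left them, time stands still between calls to the robot, and variables do not carry over. Pictures are saved under pics/ and viewed, at most 10 in all, crops included, and the job is handed in when it is done.

Besides the shell and the picture viewer there is one more tool, called after "Call:" as a command line: name --argument value ..., lists and objects as JSON in quotes. jog_arm: Moves the arm, as the interface text tells. Its arguments: {"type":"object","properties":{"series":{"type":"array","items":{"type":"array"}},"squeeze":{"type":"number"}},"required":["series"]}

```bash
mkdir -p pics; ls; cat > h.py <<'E'
import numpy as np, cv2
from rig import get_obs, viewer, sign_off
from scipy.spatial.transform import Rotation as R
def info(n):
    c=viewer.camera_info(n); f=240/np.tan(np.radians(c['vfov'])/2)
    return f,c['cx'],c['cy'],np.array(c['origin']),np.array(c['rotation'])
def ray(n,u,v):
    f,cx,cy,o,r=info(n); d=r@np.array([(u-cx)/f,(v-cy)/f,1]); return o,d/np.linalg.norm(d)
def onz(n,u,v,z):
    o,d=ray(n,u,v); return o+d*(z-o[2])/d[2]
def tri(a,pa,b,pb):
    o1,d1=ray(a,*pa);o2,d2=ray(b,*pb)
    t=np.linalg.lstsq(np.c_[d1,-d2],o2-o1,rcond=None)[0]
    p,q=o1+t[0]*d1,o2+t[1]*d2; return (p+q)/2,np.linalg.norm(p-q)
def proj(n,p):
    f,cx,cy,o,r=info(n); q=r.T@(np.asarray(p)-o); return np.array([cx+f*q[0]/q[2],cy+f*q[1]/q[2]])
def save(n,name):
    im=viewer.grab_frame(n); cv2.imwrite(f'pics/{name}.png',im[:,:,::-1]); return im
def pose():
    s=get_obs(); w,x,y,z=s['orientation']; return np.array(s['eef_pos']),R.from_quat([x,y,z,w])
E
python3 - <<'E'
from h import *
for n in('scene','top'):
    save(n,n+'0'); print(viewer.camera_info(n))
p,r=pose();print(p,r.as_matrix().round(3),get_obs())
E
```

```text
pics
{'vfov': 50.37549735435027, 'cx': 320.65858844473513, 'cy': 230.15639959292218, 'origin': array([ 1.42244226, -0.12349892,  1.0455936 ]), 'rotation': array([-0.28010716,  0.68737032,  0.61882535, -0.25713267])}
{'vfov': 46.80629811479587, 'cx': 321.22620695660004, 'cy': 236.3481701823247, 'origin': array([ 0.38168158, -0.03706758,  1.54304397]), 'rotation': array([ 0.0316485 , -0.70429586,  0.70809508, -0.03958624])}
[0.26980455 0.5631868  0.20096367] [[-0.902  0.432 -0.001]
 [ 0.432  0.902 -0.001]
 [ 0.    -0.001 -1.   ]] {'clock': 0.1, 'joint_positions': array([ 1.10498567e+00,  4.23800790e-01,  1.63059591e+00, -1.76791063e-05,
        1.08857690e+00, -1.90079853e-02]), 'joint_velocities': array([ 0.00081228, -0.0012994 , -0.00212719,  0.0013492 , -0.00035423,
       -0.0008003 ]), 'effort': array([-1.20236906e-03, -5.45615387e+01, -2.74325645e+01,  6.44520507e-02,
        1.87955640e-02, -5.49627919e-05]), 'eef_pos': array([0.26980455, 0.5631868 , 0.20096367]), 'orientation': array([-1.58142646e-04,  2.21543652e-01,  9.75150211e-01, -6.72163781e-04]), 'wrist_force': array([-0.00954875,  0.22033022, -0.33369704]), 'torque': array([ 0.04238395,  0.0006012 , -0.03192662]), 'grasp_force': 0.0, 'finger_gap': 0.9996299132140092}
```

View pics/scene0.png

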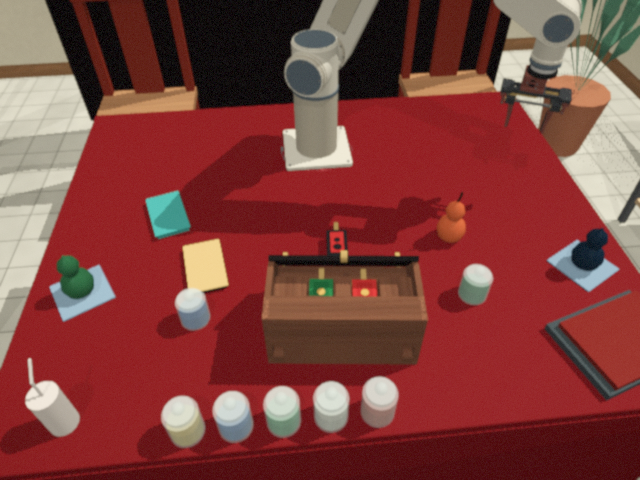

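View pics/top0.png

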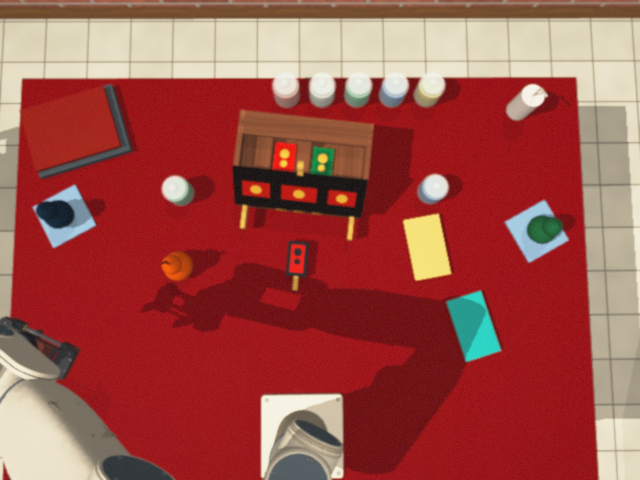

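The scene picture shows the cabinet's open back, with the green box at (320,290) and the red box at (364,290). The black look-alike is at (338,240), the stand at (205,265) and the turquoise one at (167,214).

The top picture shows the pulls at (244,217) and (351,228), and the flap pull at (300,168). The red box is at (284,157), green at (322,160), the black look-alike at (297,258), stand at (427,247), turquoise at (473,326), blue jar at (433,188), green jar at (177,190) and gourd at (177,265).

Choice: the red one in the left bay, and the pale gold stand.

```bash
sed -i "s/np.array(c\['rotation'\])/R.from_quat(np.roll(c['rotation'],-1)).as_matrix()/" h.py
python3 - <<'E'
from h import *
ims={n:cv2.cvtColor(cv2.imread(f'pics/{n}0.png'),cv2.COLOR_BGR2HSV) for n in('scene','top')}
for n,im in ims.items():
    for nm,lo,hi in(('gold',(14,90,90),(35,255,255)),('green',(45,120,40),(80,255,255)),('orange',(5,200,150),(13,255,255))):
        m=cv2.inRange(im,lo,hi); k,_,st,c=cv2.connectedComponentsWithStats(m)
        print(n,nm,[(tuple(c[i].round(1)),st[i].tolist()) for i in range(1,k) if st[i][4]>12])
m=cv2.inRange(ims['top'],(14,60,120),(35,255,255)); 
cs,_=cv2.findContours(m,0,2); c=max(cs,key=cv2.contourArea); r=cv2.minAreaRect(c); print(r)
b=np.array([onz('top',*p,.02)[:2] for p in cv2.boxPoints(r)]); print(b.round(4),b.mean(0), np.linalg.norm(b-np.roll(b,1,0),axis=1))
im=cv2.imread('pics/top0.png')[100:280,220:390]; im2=cv2.imread('pics/scene0.png')[210:330,250:430]
cv2.imwrite('pics/crop.png',np.vstack([cv2.resize(im,(567,600))[:330],cv2.resize(im2,(567,378))[:270]]))
E
```

```text
scene gold [((np.float64(585.2), np.float64(39.9)), [579, 35, 14, 12, 104]), ((np.float64(519.1), np.float64(43.4)), [504, 38, 32, 12, 287]), ((np.float64(573.7), np.float64(42.6)), [572, 39, 4, 7, 22]), ((np.float64(594.1), np.float64(43.4)), [592, 40, 5, 8, 16]), ((np.float64(597.3), np.float64(50.3)), [595, 45, 5, 11, 19]), ((np.float64(606.2), np.float64(57.0)), [602, 52, 9, 11, 33]), ((np.float64(625.1), np.float64(75.7)), [607, 59, 33, 38, 317]), ((np.float64(35.0), np.float64(69.7)), [0, 62, 73, 16, 742]), ((np.float64(449.1), np.float64(83.9)), [403, 70, 92, 26, 1320]), ((np.float64(582.2), np.float64(83.0)), [578, 77, 10, 13, 38]), ((np.float64(150.9), np.float64(101.7)), [97, 86, 101, 28, 1513]), ((np.float64(551.7), np.float64(92.7)), [545, 91, 14, 5, 41]), ((np.float64(513.5), np.float64(93.8)), [510, 93, 8, 3, 18]), ((np.float64(335.6), np.float64(226.3)), [334, 222, 5, 9, 33]), ((np.float64(204.8), np.float64(265.3)), [183, 239, 46, 53, 1882]), ((np.float64(343.6), np.float64(255.8)), [340, 249, 8, 14, 93]), ((np.float64(284.9), np.float64(253.6)), [283, 252, 5, 4, 19])
[... 2624 characters left out ...]
at64(161.0)), [310, 147, 24, 29, 419]), ((np.float64(543.5), np.float64(228.6)), [528, 216, 33, 27, 653])]
top orange [((np.float64(283.5), np.float64(157.5)), [279, 148, 12, 20, 69]), ((np.float64(255.4), np.float64(188.8)), [249, 184, 14, 11, 50]), ((np.float64(298.5), np.float64(193.5)), [292, 189, 14, 10, 45]), ((np.float64(341.2), np.float64(198.2)), [335, 193, 14, 11, 48]), ((np.float64(176.2), np.float64(266.2)), [161, 252, 30, 29, 643])]
((426.7971496582031, 246.58587646484375), (62.42597579956055, 37.334598541259766), 78.36637115478516)
[[ 0.5808 -0.2796]
 [ 0.6014 -0.3818]
 [ 0.4316 -0.4119]
 [ 0.4115 -0.3107]] [ 0.50631442 -0.34598325] [0.17209246 0.10430521 0.17247559 0.10316688]
```

View pics/crop.png

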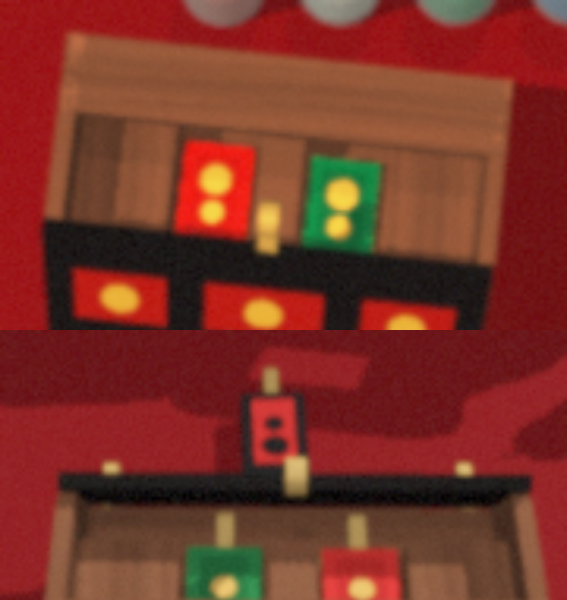

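The crop confirms it: bright red box in the left bay beside the green one, both fins visible in front of the flap, and the black look-alike on the table in front. Next I measure the fins, the cabinet frame and the flap pull.

```bash
python3 - <<'E'
from h import *
im=cv2.cvtColor(cv2.imread('pics/top0.png'),cv2.COLOR_BGR2HSV)
m=cv2.inRange(im,(14,90,90),(35,255,255)); k,lab,st,c=cv2.connectedComponentsWithStats(m)
P=[]
for (x,y),sc in(((243,216),(397,253)),((350,227),(285,252.5))):
    i=lab[y,x]; ys,xs=np.nonzero(lab==i)
    w=np.array([onz('top',u,v,.064)[:2] for u,v in zip(xs,ys)])
    d=np.linalg.svd(w-w.mean(0))[2][0]; d*=np.sign(d[0]); t=(w-w.mean(0))@d
    print('fin',w.mean(0),np.degrees(np.arctan2(d[1],d[0])),t.min(),t.max()); P.append(w.mean(0)+d*t.min())
    print(' tip tri',tri('top',proj('top',[*P[-1],.064]),'scene',sc))
P=np.array(P);e=P[0]-P[1];print('sep',np.linalg.norm(e),'yaw',np.degrees(np.arctan2(-e[0],e[1])),P)
yaw=np.arctan2(-e[0],e[1]); ex=np.array([np.cos(yaw),np.sin(yaw)]);ey=np.array([-ex[1],ex[0]])
O=P.mean(0)+.0625*ex; print('hinge',O)
print('flap pull',tri('top',(300,167.6),'scene',(343.6,255.8)),'expected',O+.0895*ex,.213)
for nm,a,b in(('redtop', (284,157.5),(364,291)),('greentop',(322,161),(320.7,291))):
    q,e2=tri('top',a,'scene',b); print(nm,q,e2,'cab',(q[:2]-O)@ex,(q[:2]-O)@ey)
for nm,u,v in(('black',297,258),('bluejar',433,186)):
    q=onz('top',u,v,.034); print(nm,q,(q[:2]-O)@ex,(q[:2]-O)@ey)
E
```

```text
fin [0.58744599 0.15464864] -5.746750909913116 -0.033153457471975484 0.03255056762662274
 tip tri (array([0.55505061, 0.15846096, 0.05862522]), np.float64(0.0004335979534285381))
fin [ 0.55538351 -0.13217282] -7.004977285176938 -0.03219301079401371 0.0312176620049963
 tip tri (array([ 0.52369014, -0.13000707,  0.06052849]), np.float64(0.0030912285149115506))
sep 0.2878920165541213 yaw -6.1872274233000155 [[ 0.55445915  0.15796835]
 [ 0.5234308  -0.1282467 ]]
hinge [0.60108091 0.00812472]
flap pull (array([ 0.68521344, -0.0024021 ,  0.21178707]), np.float64(0.0016519128876346437)) expected [ 0.69005958 -0.00152139] 0.213
redtop [0.72884038 0.04026932 0.13713179] 0.002834896926505165 cab 0.12355079088327807 0.045726989294378066
greentop [ 0.71920693 -0.05701946  0.13814441] 0.0011636229733148417 cab 0.12445902048785805 -0.05203336018777902
black [0.47530032 0.01184688 0.034     ] -0.12544909500991053 -0.009855869203774063
bluejar [ 0.67277303 -0.36460003  0.034     ] 0.11144593781121528 -0.36282681689231344
```

```bash
cat >> h.py <<'E'
O=np.array([.6011,.0081]);CY=-6.2
ex=np.array([np.cos(np.radians(CY)),np.sin(np.radians(CY))]);ey=np.array([-ex[1],ex[0]])
def cab(x,y,z): return [*(O+x*ex+y*ey),z]
def delta(*wps,yaw=None):
    "tool-frame shift (mm) of world TCP waypoints, and turn so the closing line has world yaw (deg)"
    p,r=pose()
    for w in wps: print('mm',(r.inv().apply(np.array(w)-p)*1e3).round(1))
    if yaw is not None:
        yv=np.array([-np.sin(np.radians(yaw)),np.cos(np.radians(yaw)),0]); z=np.array([0,0,-1.]); x=np.cross(yv,z)
        print('turn',np.degrees((r.inv()*R.from_matrix(np.c_[x,yv,z])).as_rotvec()).round(2))
    print('at',p.round(4),'cab',((p[:2]-O)@ex).round(4),((p[:2]-O)@ey).round(4))
E
python3 - <<'E'
from h import *
p,_=pose()
delta([*p[:2],.25],cab(-.05,.145,.25),cab(-.05,.145,.10),cab(-.05,.145,.033),yaw=CY)
E
```

```text
mm [  0.   -0.1 -49. ]
mm [-443.3 -237.4  -48.7]
mm [-443.3 -237.2  101.3]
mm [-443.3 -237.1  168.3]
turn [-8.00e-02 -1.00e-02 -1.94e+01]
at [0.2698 0.5632 0.201 ] cab -0.3893 0.5161
```

Call:
jog_arm --series '[[[0,0,-0.049],[0,0,0],0.2],[[-0.044,-0.024,-0.049],[0,0,-8],0.3],[[-0.088,-0.047,-0.049],[0,0,-16],0.4],[[-0.132,-0.071,-0.049],[0,0,-19.4],0.4],[[-0.176,-0.095,-0.049],[0,0,-19.4],0.4],[[-0.22,-0.118,-0.049],[0,0,-19.4],0.4],[[-0.264,-0.142,-0.049],[0,0,-19.4],0.4],[[-0.308,-0.165,-0.049],[0,0,-19.4],0.4]]' --squeeze 25

```text
clock: 0.9
eef_pos: [0.4771, 0.2798, 0.2505]
orientation: [-0.0, 0.054, 0.999, -0.0]
wrist_force: [0.0, 0.3, 0.3]
finger_gap: 0.595
grasp_force: 0.0
```

```bash
python3 - <<'E'
from h import *
delta(cab(-.05,.145,.25),cab(-.05,.145,.08),cab(-.05,.145,.033),yaw=CY)
E
```

```text
mm [-102.6 -111.7    0.5]
mm [-102.7 -111.7  170.5]
mm [-102.7 -111.7  217.5]
turn [-0.01 -0.02  0.01]
at [0.4771 0.2798 0.2505] cab -0.1526 0.2567
```

Call:
jog_arm --series '[[[-0.035,-0.035,0],[0,0,0],0.4],[[-0.07,-0.07,0],[0,0,0],0.4],[[-0.1027,-0.1117,0.02],[0,0,0],0.4],[[-0.1027,-0.1117,0.07],[0,0,0],0.4],[[-0.1027,-0.1117,0.12],[0,0,0],0.4],[[-0.1027,-0.1117,0.165],[0,0,0],0.4],[[-0.1027,-0.1117,0.165],[0,0,0],0.4]]'

```text
clock: 1.6
eef_pos: [0.5613, 0.1579, 0.0794]
orientation: [-0.006, 0.054, 0.999, -0.002]
wrist_force: [-0.9, 0.5, 0.8]
finger_gap: 0.6
grasp_force: 0.0
```

```bash
python3 - <<'E'
from h import *
delta(cab(-.05,.145,.033),yaw=CY)
save('scene','s1')
E
```

```text
mm [-6.3  0.6 46.3]
turn [-0.26 -0.68 -0.03]
at [0.5613 0.1579 0.0794] cab -0.0557 0.1447
```

View pics/s1.png

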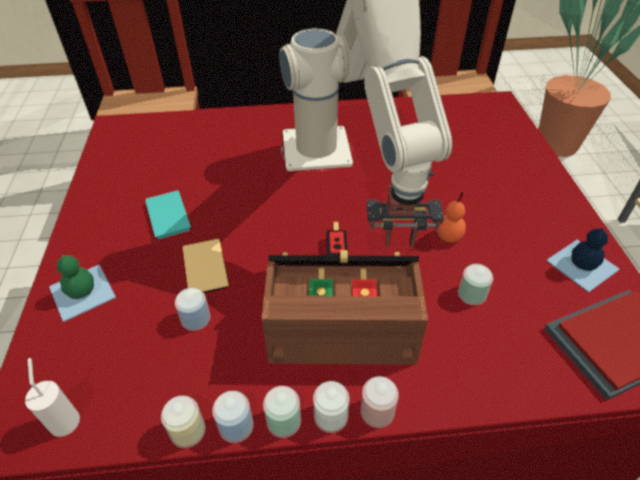

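The gripper is straddling the left fin at (397,230), and the gourd next to it is clear. I'll descend and grip.

Call:
jog_arm --series '[[[0,0,0.025],[0,0,0],0.4],[[0,0,0.046],[0,0,0],0.4],[[0,0,0.046],[0,0,0],1],[[0,0,0.046],[0,0,0],1],[[0,0,0.046],[0,0,0],1],[[0,0,0.046],[0,0,0],1],[[0,0,0.046],[0,0,0],1]]'

```text
clock: 2.35
eef_pos: [0.5671, 0.1591, 0.0409]
orientation: [0.001, 0.054, 0.999, -0.0]
wrist_force: [0.1, -20.2, 7.4]
finger_gap: 0.185
grasp_force: 9.7
```

```bash
python3 - <<'E'
from h import *
delta(cab(-.15,.145,.033),cab(-.05,.145,.033),yaw=CY)
print('gourd',onz('top',176.2,266.2,.1),[proj('top',cab(-.05,.145,.064))])
E
```

```text
mm [99.9 -1.3  7.7]
mm [-0.1 -1.4  7.9]
turn [-0.04  0.08  0.05]
at [0.5671 0.1591 0.0409] cab -0.0501 0.1464
gourd [0.45155514 0.32297969 0.1       ] [array([242.21920027, 223.43800543])]
```

Call:
jog_arm --series '[[[0,0,0],[0,0,0],1],[[0,0,0],[0,0,0],1],[[0,0,0],[0,0,0],1]]'

```text
clock: 2.65
eef_pos: [0.5664, 0.1568, 0.0408]
orientation: [-0.0, 0.054, 0.999, -0.002]
wrist_force: [-1.3, -15.4, 9.9]
finger_gap: 0.126
grasp_force: 25.0
```

Call:
jog_arm --series '[[[0.01,-0.002,0],[0,0,0],1],[[0.03,-0.002,0],[0,0,0],1],[[0.05,-0.002,0],[0,0,0],1],[[0.07,-0.002,0],[0,0,0],1],[[0.09,-0.002,0],[0,0,0],1],[[0.1,-0.002,0],[0,0,0],1],[[0.102,-0.002,0],[0,0,0],1],[[0.102,-0.002,0],[0,0,0],1]]'

```text
clock: 3.45
eef_pos: [0.4708, 0.1678, 0.0413]
orientation: [0.006, 0.053, 0.999, 0.0]
wrist_force: [15.2, -14.3, -3.5]
finger_gap: 0.123
grasp_force: 24.9
```

```bash
python3 - <<'E'
from h import *
delta(cab(-.15,.145,.12),cab(-.05,-.145,.12),cab(-.05,-.145,.08),cab(-.05,-.145,.036),yaw=CY)
save('top','t1')
E
```

```text
mm [  2.3   0.4 -78.7]
mm [ -97.1 -289.8  -77.9]
mm [ -96.6 -289.9  -37.9]
mm [ -96.1 -289.9    6.1]
turn [0.07 0.65 0.12]
at [0.4708 0.1678 0.0413] cab -0.1468 0.1447
```

Call:
jog_arm --series '[[[0.003,0.002,0],[0,0,0],1],[[0.003,0.002,0],[0,0,0],1],[[0,0.002,0],[0,0,0],1],[[0,0.002,0],[0,0,0],0.4],[[0,0.002,0],[0,0,0],0.4]]'

```text
clock: 4.0
eef_pos: [0.4657, 0.1704, 0.0402]
orientation: [0.0, 0.055, 0.999, 0.0]
wrist_force: [0.1, -1.0, 0.2]
finger_gap: 0.266
grasp_force: 0.0
```

```bash
python3 - <<'E'
from h import *
delta(cab(-.15,.145,.12),cab(-.05,-.145,.12),cab(-.05,-.145,.08),cab(-.05,-.145,.036),yaw=CY)
E
```

```text
mm [ -2.2  -1.7 -79.8]
mm [-102.5 -291.6  -79.8]
mm [-102.5 -291.6  -39.8]
mm [-102.4 -291.6    4.2]
turn [ 0.03  0.05 -0.05]
at [0.4657 0.1704 0.0402] cab -0.1521 0.1467
```

Call:
jog_arm --series '[[[0,0,-0.05],[0,0,0],0.4],[[0,-0.04,-0.08],[0,0,0],0.4],[[-0.02,-0.085,-0.08],[0,0,0],0.4],[[-0.04,-0.13,-0.08],[0,0,0],0.4],[[-0.06,-0.175,-0.08],[0,0,0],0.4],[[-0.08,-0.22,-0.08],[0,0,0],0.4],[[-0.1,-0.265,-0.08],[0,0,0],0.4],[[-0.102,-0.2916,-0.06],[0,0,0],0.4]]'

```text
clock: 4.8
eef_pos: [0.5391, -0.1339, 0.102]
orientation: [0.004, 0.055, 0.998, -0.001]
wrist_force: [0.7, 0.4, -0.8]
finger_gap: 0.604
grasp_force: 0.0
```

Call:
jog_arm --series '[[[0,0,0.03],[0,0,0],0.4],[[0,0,0.062],[0,0,0],0.4],[[0,0,0.062],[0,0,0],0.6],[[0,0,0.062],[0,0,0],1],[[0,0,0.062],[0,0,0],1],[[0,0,0.062],[0,0,0],1],[[0,0,0.062],[0,0,0],1],[[0,0,0.062],[0,0,0],1]]'

```text
clock: 5.6
eef_pos: [0.5358, -0.1318, 0.0389]
orientation: [0.001, 0.053, 0.999, -0.001]
wrist_force: [-1.3, -7.7, 4.6]
finger_gap: 0.133
grasp_force: 25.0
```

```bash
python3 - <<'E'
from h import *
delta(cab(-.15,-.145,.038),yaw=CY)
im=save('top','t2')
E
```

```text
mm [100.2   1.3   0.7]
turn [-0.15  0.13  0.09]
at [ 0.5358 -0.1318  0.0389] cab -0.0498 -0.1462
```

View pics/t2.png

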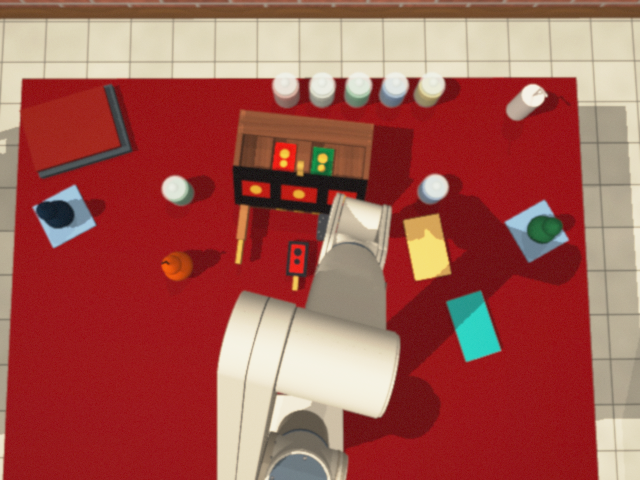

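The left support is out, with its fin end now at (239,263) instead of 228. The right fin is gripped, so I pull it the same way.

Call:
jog_arm --series '[[[0.01,0,0],[0,0,0],1],[[0.03,0,0],[0,0,0],1],[[0.05,0,0],[0,0,0],1],[[0.07,0,0],[0,0,0],1],[[0.09,0,0],[0,0,0],1],[[0.103,0,0],[0,0,0],1],[[0.104,0,0],[0,0,0],1],[[0.104,0,0],[0,0,0],1]]'

```text
clock: 6.45
eef_pos: [0.4375, -0.1206, 0.0396]
orientation: [0.006, 0.054, 0.999, -0.001]
wrist_force: [10.6, -1.8, -3.7]
finger_gap: 0.132
grasp_force: 25.0
```

Call:
jog_arm --series '[[[0,0,0],[0,0,0],1],[[0,0,0],[0,0,0],0.4],[[0,0,0],[0,0,0],0.4],[[0,0,-0.05],[0,0,0],0.4],[[0,0,-0.1],[0,0,0],0.4],[[0,0,-0.15],[0,0,0],0.4],[[0,0,-0.2],[0,0,0],0.4]]'

```text
clock: 7.15
eef_pos: [0.4304, -0.1186, 0.2394]
orientation: [-0.001, 0.054, 0.999, 0.0]
wrist_force: [1.4, 0.3, 0.3]
finger_gap: 0.592
grasp_force: 0.0
```

```bash
python3 - <<'E'
from h import *
im=cv2.cvtColor(save('top','t3'),cv2.COLOR_RGB2HSV)
m=cv2.inRange(im,(14,90,90),(35,255,255))[190:290,200:400]; k,lab,st,c=cv2.connectedComponentsWithStats(m)
print([(c[i]+[200,190],st[i]) for i in range(1,k) if st[i][4]>30])
for y in(.145,-.145): print(proj('top',cab(-.1625,y,.064)))
delta(cab(.085,0,.28),cab(.085,0,.195),yaw=CY)
E
```

```text
[(array([298.35211268, 193.69014085]), array([93,  0, 11,  8, 71], dtype=int32)), (array([341.27536232, 198.36231884]), array([136,   5,  11,   8,  69], dtype=int32)), (array([350.51612903, 227.77419355]), array([149,  31,   4,  14,  31], dtype=int32)), (array([239.21678322, 250.67132867]), array([ 35,  48,   9,  26, 143], dtype=int32)), (array([295.22222222, 281.81481481]), array([92, 85,  7, 15, 81], dtype=int32))]
[237.29607493 265.15162351]
[345.63450102 276.33056735]
mm [-236.8  145.2  -30.7]
mm [-235.9  145.3   54.3]
turn [-0.12  0.6   0.01]
at [ 0.4348 -0.12    0.2471] cab -0.1515 -0.1453
```

Call:
jog_arm --series '[[[-0.025,0.016,-0.03],[0,0,0],0.4],[[-0.065,0.04,-0.03],[0,0,0],0.4],[[-0.105,0.065,-0.03],[0,0,0],0.4],[[-0.145,0.09,-0.03],[0,0,0],0.4],[[-0.185,0.115,-0.03],[0,0,0],0.4],[[-0.225,0.14,-0.03],[0,0,0],0.4],[[-0.236,0.145,-0.03],[0,0,0],0.4],[[-0.236,0.145,-0.03],[0,0,0],0.4]]'

```text
clock: 8.0
eef_pos: [0.6821, 0.0004, 0.2662]
orientation: [-0.001, 0.053, 0.999, -0.0]
wrist_force: [0.2, -0.6, 0.1]
finger_gap: 0.601
grasp_force: 0.0
```

```bash
python3 - <<'E'
from h import *
im=cv2.cvtColor(save('top','t4'),cv2.COLOR_RGB2HSV)
m=cv2.inRange(im,(14,90,90),(35,255,255))[190:300,200:400]; k,lab,st,c=cv2.connectedComponentsWithStats(m)
print([(c[i]+[200,190],st[i]) for i in range(1,k) if st[i][4]>30])
for y in(.145,-.145): print(proj('top',cab(-.0625,y,.064)),proj('top',cab(-.1625,y,.064)))
save('scene','s4')
delta(cab(.085,0,.28),cab(.085,0,.198),yaw=CY)
E
```

```text
[(array([341.35294118, 198.33823529]), array([136,   5,  11,   8,  68], dtype=int32)), (array([239.26388889, 250.58333333]), array([ 35,  48,   9,  26, 144], dtype=int32)), (array([346.65354331, 261.88976378]), array([143,  60,   8,  25, 127], dtype=int32))]
[241.67591137 228.04128978] [237.29607493 265.15162351]
[349.27618864 239.14811159] [345.63450102 276.33056735]
mm [ -5.2   0.3 -13.2]
mm [-5.4  0.4 68.8]
turn [-0.03 -0.13 -0.  ]
at [ 0.6804 -0.0009  0.2669] cab 0.0798 -0.0003
```

View pics/s4.png

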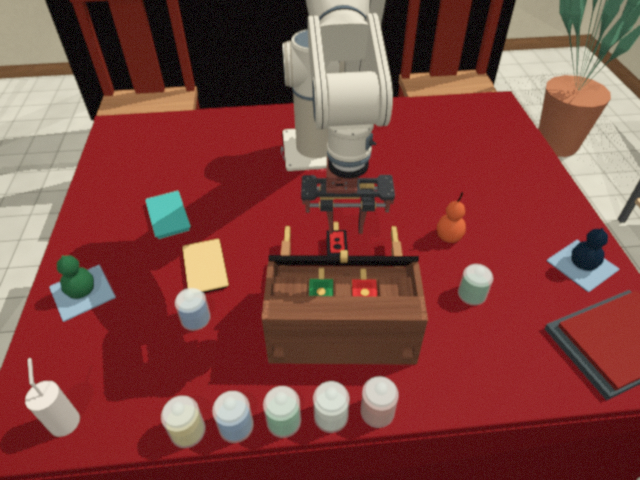

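Both supports are out equally, by about 35 px each, and they stopped against 10–15 N. The fins are visible at (286,235) and (397,235), and the gripper hangs above the flap pull at (343,256).

Call:
jog_arm --series '[[[-0.005,0,0.025],[0,0,0],0.4],[[-0.005,0,0.05],[0,0,0],0.4],[[-0.005,0,0.069],[0,0,0],0.4],[[-0.005,0,0.069],[0,0,0],0.8],[[-0.005,0,0.069],[0,0,0],1],[[-0.005,0,0.069],[0,0,0],1],[[-0.005,0,0.069],[0,0,0],1],[[-0.005,0,0.069],[0,0,0],1]]' --squeeze 15

```text
clock: 8.9
eef_pos: [0.6873, -0.0019, 0.2]
orientation: [0.001, 0.054, 0.999, -0.001]
wrist_force: [-3.4, -17.2, 4.3]
finger_gap: 0.188
grasp_force: 8.2
```

```bash
python3 - <<'E'
from h import *
o=get_obs();print(o['finger_gap'],o['grasp_force'],o['wrist_force'])
def C(q):
    a=np.radians(35)-q; return .156*np.array([np.sin(a),np.cos(a)])+.006*np.array([-np.cos(a),np.sin(a)])
c0=C(0)
for q in np.arange(0,2.3,.1).tolist()+[2.18]: print(round(q,2),((C(q)-c0)*[-1e3,-1e3]).round(1))
delta(cab(.085,0,.198),yaw=CY)
E
```

```text
0.18826223687229982 8.217237889766693 [ -3.3848377  -17.15870649   4.33495896]
0.0 [-0. -0.]
0.1 [13.5 -7.8]
0.2 [ 27.8 -14.2]
0.3 [ 42.6 -19.1]
0.4 [ 57.8 -22.6]
0.5 [ 73.3 -24.5]
0.6 [ 88.9 -24.8]
0.7 [104.4 -23.6]
0.8 [119.8 -20.9]
0.9 [134.8 -16.6]
1.0 [149.3 -10.8]
1.1 [163.2  -3.7]
1.2 [176.2   4.9]
1.3 [188.4  14.6]
1.4 [199.5  25.6]
1.5 [209.5  37.6]
1.6 [218.2  50.5]
1.7 [225.6  64.3]
1.8 [231.6  78.7]
1.9 [236.1  93.6]
2.0 [239.1 108.9]
2.1 [240.5 124.5]
2.2 [240.4 140.1]
2.18 [240.6 137. ]
mm [1.8 0.6 2. ]
turn [-0.1   0.11  0.02]
at [ 0.6873 -0.0019  0.2   ] cab 0.0868 -0.0006
```

Call:
jog_arm --series '[[[0,-0.001,0],[0,0,0],1],[[0,-0.0015,0],[0,0,0],1],[[0,-0.0015,0],[0,0,0],1],[[0,-0.0015,0],[0,0,0],1]]'

```text
clock: 9.3
eef_pos: [0.6871, -0.0033, 0.1999]
orientation: [0.001, 0.054, 0.999, -0.001]
wrist_force: [-2.6, -4.3, 6.2]
finger_gap: 0.158
grasp_force: 15.0
```

Call:
jog_arm --series '[[[0.0135,0,-0.0078],[0,0,0],1],[[0.0278,0,-0.0142],[0,0,0],1],[[0.0426,0,-0.0191],[0,0,0],1],[[0.0578,0,-0.0226],[0,0,0],1],[[0.0733,0,-0.0245],[0,0,0],1],[[0.0889,0,-0.0248],[0,0,0],1],[[0.1044,0,-0.0236],[0,0,0],1],[[0.1044,0,-0.0236],[0,0,0],1]]'

```text
clock: 10.1
eef_pos: [0.5804, 0.009, 0.2221]
orientation: [-0.001, 0.054, 0.999, -0.0]
wrist_force: [0.4, -4.2, -4.5]
finger_gap: 0.156
grasp_force: 15.0
```

```bash
python3 - <<'E'
from h import *
delta(); save('scene','s5')
E
```

```text
at [0.5804 0.009  0.2221] cab -0.0207 -0.0014
```

View pics/s5.png

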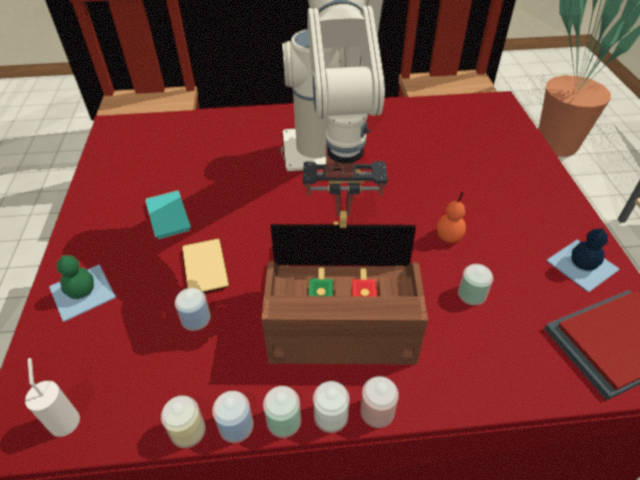

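The flap is upright and held by its pull at (343,218). I continue the arc.

Call:
jog_arm --series '[[[0.0154,0,0.0027],[0,0,0],1],[[0.0304,0,0.007],[0,0,0],1],[[0.0449,0,0.0128],[0,0,0],1],[[0.0588,0,0.0199],[0,0,0],1],[[0.0718,0,0.0285],[0,0,0],1],[[0.084,0,0.0382],[0,0,0],1],[[0.0951,0,0.0492],[0,0,0],1],[[0.1051,0,0.0612],[0,0,0],1]]'

```text
clock: 10.95
eef_pos: [0.4778, 0.0208, 0.1612]
orientation: [-0.001, 0.054, 0.999, 0.0]
wrist_force: [-3.1, -1.5, 1.3]
finger_gap: 0.158
grasp_force: 15.0
```

Call:
jog_arm --series '[[[0.0087,0,0.0129],[0,0,0],1],[[0.0161,0,0.0267],[0,0,0],1],[[0.0221,0,0.0411],[0,0,0],1],[[0.0266,0,0.056],[0,0,0],1],[[0.0296,0,0.0713],[0,0,0],1],[[0.0308,0,0.083],[0,0,0],1],[[0.0311,0,0.093],[0,0,0],1],[[0.0311,0,0.099],[0,0,0],1]]'

```text
clock: 11.75
eef_pos: [0.4463, 0.0244, 0.061]
orientation: [-0.002, 0.054, 0.999, 0.0]
wrist_force: [-5.6, 3.9, 0.4]
finger_gap: 0.158
grasp_force: 15.0
```

Call:
jog_arm --series '[[[0,0,0.002],[0,0,0],1],[[0,0,0.002],[0,0,0],1]]'

```text
clock: 11.95
eef_pos: [0.4463, 0.0243, 0.0592]
orientation: [-0.002, 0.054, 0.999, 0.0]
wrist_force: [-4.6, 3.2, -0.8]
finger_gap: 0.153
grasp_force: 15.0
```

```bash
python3 - <<'E'
from h import *
delta(); save('scene','s6')
E
```

```text
at [0.4463 0.0243 0.0592] cab -0.1556 -0.0006
```

View pics/s6.png

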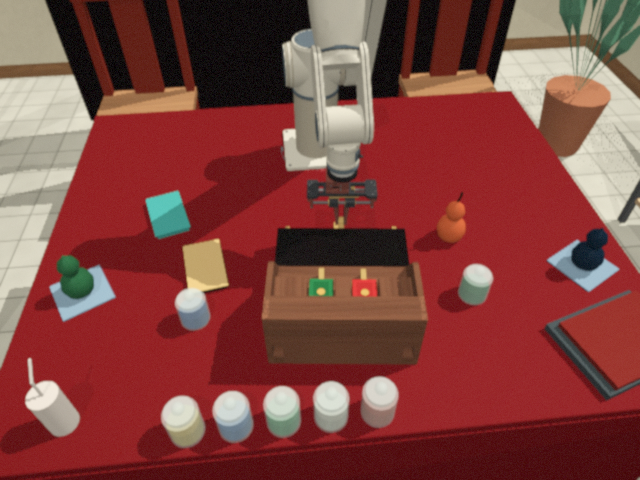

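The flap looks nearly level, with the pull at (340,222). I press down slightly to confirm it is on the supports.

Call:
jog_arm --series '[[[0,0,0.002],[0,0,0],1],[[0,0,0.004],[0,0,0],1],[[0,0,0.004],[0,0,0],1]]'

```text
clock: 12.3
eef_pos: [0.4466, 0.0243, 0.0555]
orientation: [-0.001, 0.054, 0.999, 0.0]
wrist_force: [-5.5, 3.2, -0.1]
finger_gap: 0.159
grasp_force: 15.0
```

```bash
python3 - <<'E'
from h import *
a=save('scene','s7');b=save('top','t7')
for x,y,z in((-.128,.168,.085),(-.128,-.168,.085)): print(proj('scene',cab(x,y,z)),proj('top',cab(x,y,z)), proj('scene',cab(x,y,z-.01)),proj('top',cab(x,y,z-.01)))
A=cv2.resize(a[215:275,250:430],(720,240),interpolation=2);B=cv2.resize(b[180:270,220:400],(720,360),interpolation=2)
cv2.imwrite('pics/c7.png',np.vstack([A,B])[:,:,::-1])
E
```

```text
[404.46751825 227.88090395] [229.02532132 250.81884801] [404.05573458 230.52736673] [229.60844102 251.10075186]
[278.04537323 227.93888498] [356.04512707 263.92715065] [278.29270181 230.5790712 ] [355.7680567  264.12025585]
```

View pics/c7.png

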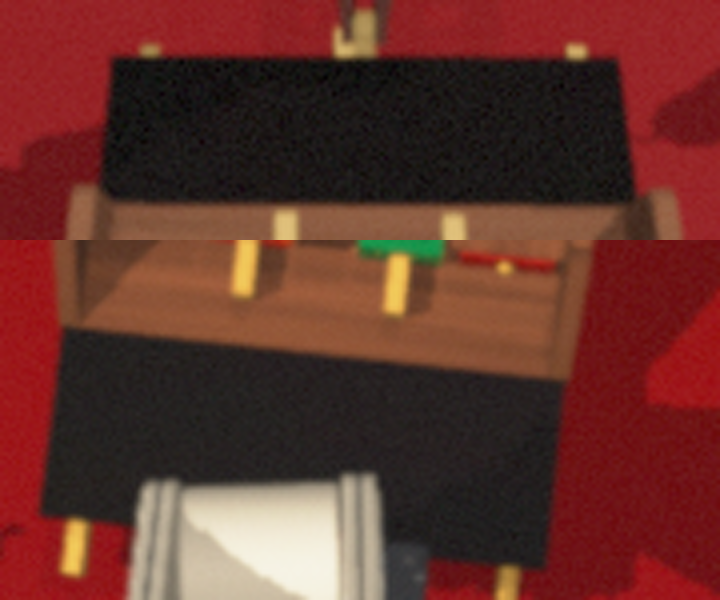

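The flap's free edge is at scene (277,229)–(404,229), within about 5 mm of the level prediction. The red tab is visible in the top view from (281,181) to (281,194). I release and back off.

Call:
jog_arm --series '[[[0,0,0],[0,0,0],0.6],[[0,0,0],[0,0,0],0.4],[[0,0,0],[0,0,0],0.4],[[0,0,-0.05],[0,0,0],0.4],[[0,0,-0.1],[0,0,0],0.4],[[0,0,-0.15],[0,0,0],0.4],[[0.04,0,-0.18],[0,0,0],0.4],[[0.05,0,-0.18],[0,0,0],0.4]]'

```text
clock: 13.2
eef_pos: [0.3981, 0.0292, 0.2399]
orientation: [0.004, 0.054, 0.999, 0.0]
wrist_force: [-0.2, 0.9, -0.4]
finger_gap: 0.597
grasp_force: 0.0
```

```bash
python3 - <<'E'
from h import *
a=cv2.cvtColor(save('scene','s8'),cv2.COLOR_RGB2HSV);b=cv2.cvtColor(save('top','t8'),cv2.COLOR_RGB2HSV)
for n,im,(x0,y0,x1,y1) in(('scene',a,(270,205,420,300)),('top',b,(225,130,370,300))):
    m=cv2.inRange(im,(14,80,80),(35,255,255))[y0:y1,x0:x1]; k,lab,st,c=cv2.connectedComponentsWithStats(m)
    print(n,[((c[i]+[x0,y0]).round(1),(st[i]+[x0,y0,0,0,0]).tolist()) for i in range(1,k) if st[i][4]>12])
# flap edge rows in scene
v=a[:,:,2].astype(int)
for u in(285,310,335,395): print(u,[v[r,u] for r in range(222,236)])
delta()
E
```

```text
scene [(array([338.8, 225.1]), [334, 219, 10, 12, 105]), (array([287.1, 227.8]), [285, 226, 5, 5, 19]), (array([393.8, 228.5]), [392, 227, 5, 4, 18]), (array([322.7, 274.7]), [312, 266, 22, 26, 112]), (array([363. , 273.1]), [360, 268, 7, 11, 74]), (array([320.4, 292.8]), [308, 288, 26, 9, 87]), (array([364.5, 291.9]), [361, 289, 8, 7, 42])]
top [(array([318.7, 147.2]), [312, 145, 18, 8, 23]), (array([284.2, 153.4]), [280, 149, 9, 10, 67]), (array([321.9, 161.5]), [318, 153, 10, 19, 133]), (array([310.4, 161.5]), [310, 155, 2, 14, 14]), (array([283.2, 163. ]), [280, 160, 7, 7, 39]), (array([254.9, 177.4]), [253, 176, 5, 4, 15]), (array([281. , 186.5]), [278, 179, 8, 16, 102]), (array([319.1, 189.4]), [308, 179, 24, 21, 135]), (array([238.5, 256.3]), [235, 249, 7, 15, 80]), (array([292. , 257.5]), [288, 254, 8, 8, 47]), (array([346.1, 267.7]), [343, 261, 7, 14, 66])]
285 [np.int64(149), np.int64(150), np.int64(150), np.int64(153), np.int64(166), np.int64(180), np.int64(181), np.int64(154), np.int64(87), np.int64(26), np.int64(24), np.int64(25), np.int64(23), np.int64(21)]
310 [np.int64(150), np.int64(149), np.int64(148), np.int64(150), np.int64(150), np.int64(150), np.int64(145), np.int64(125), np.int64(73), np.int64(32), np.int64(25), np.int64(25), np.int64(28), np.int64(24)]
335 [np.int64(200), np.int64(220), np.int64(222), np.int64(221), np.int64(221), np.int64(221), np.int64(217), np.int64(194), np.int64(127), np.int64(46), np.int64(26), np.int64(30), np.int64(34), np.int64(30)]
395 [np.int64(150), np.int64(151), np.int64(153), np.int64(157), np.int64(178), np.int64(201), np.int64(210), np.int64(195), np.int64(141), np.int64(67), np.int64(34), np.int64(23), np.int64(34), np.int64(28)]
at [0.3972 0.0291 0.2365] cab -0.205 -0.0012
```

```bash
python3 - <<'E'
from h import *
def c(q): return ((q[:2]-O)@ex).round(4),((q[:2]-O)@ey).round(4),q[2].round(4)
for n,t,s in(('disc',(292,257.5),(338.8,225.1)),('tab',(281,186.5),(363,273.1)),('reddisc1',(284.2,153.4),(364.5,291.9)),):
    q,e=tri('top',t,'scene',s); print(n,q,e,c(q))
# red tab ends at top z=.111
print('tab front',c(onz('top',280.5,194.7,.111)),'back',c(onz('top',281.5,179.5,.111)))
# triangulate flap near-corners/edge: front corners top view
b=cv2.cvtColor(cv2.imread('pics/t8.png'),cv2.COLOR_BGR2HSV)[:,:,2].astype(int)
for u in(250,270,335,352): print(u,[(r,b[r,u]) for r in range(246,270)if r%1==0 and abs(b[r+1,u]-b[r-1,u])>30])
a=cv2.cvtColor(cv2.imread('pics/s8.png'),cv2.COLOR_BGR2HSV)
for r in(235,): print([ (u,int(a[r,u,2])) for u in list(range(270,284))+list(range(398,412))])
E
```

```text
disc [0.47253588 0.01925205 0.09472544] 0.007404240033434494 (np.float64(-0.129), np.float64(-0.0028), np.float64(0.0947))
tab [0.65757036 0.05007474 0.11330208] 0.0014266397065297864 (np.float64(0.0516), np.float64(0.0478), np.float64(0.1133))
reddisc1 [0.73760379 0.03941597 0.14521328] 0.0026253579280871354 (np.float64(0.1323), np.float64(0.0459), np.float64(0.1452))
tab front (np.float64(0.0303), np.float64(0.0477), np.float64(0.111)) back (np.float64(0.0707), np.float64(0.0495), np.float64(0.111))
250 [(250, np.int64(57)), (251, np.int64(95)), (252, np.int64(129))]
270 [(252, np.int64(59)), (253, np.int64(103)), (254, np.int64(141))]
335 [(259, np.int64(56)), (260, np.int64(101)), (261, np.int64(143))]
352 [(261, np.int64(50)), (262, np.int64(78)), (263, np.int64(106))]
[(270, 150), (271, 149), (272, 148), (273, 151), (274, 149), (275, 150), (276, 140), (277, 97), (278, 47), (279, 22), (280, 24), (281, 21), (282, 25), (283, 18), (398, 29), (399, 28), (400, 26), (401, 24), (402, 25), (403, 30), (404, 60), (405, 112), (406, 143), (407, 152), (408, 151), (409, 151), (410, 154), (411, 151)]
```

Call:
jog_arm --series '[[[-0.045,0.01,0],[0,0,0],0.5],[[-0.09,0.02,0],[0,0,0],0.5],[[-0.135,0.03,0],[0,0,0],0.5],[[-0.18,0.04,0],[0,0,0],0.5],[[-0.225,0.049,0],[0,0,0],0.5],[[-0.253,0.049,0.03],[0,0,0],0.5],[[-0.253,0.049,0.07],[0,0,0],0.5],[[-0.253,0.049,0.09],[0,0,0],0.5]]' --squeeze 20

```text
clock: 14.1
eef_pos: [0.6534, 0.05, 0.1393]
orientation: [-0.004, 0.054, 0.999, -0.0]
wrist_force: [-0.7, 0.2, -0.5]
finger_gap: 0.501
grasp_force: 0.0
```

Call:
jog_arm --series '[[[0,0,0],[0,0,0],0.5],[[0,0,0],[0,0,0],0.5]]'

```text
clock: 14.3
eef_pos: [0.6546, 0.0502, 0.1444]
orientation: [-0.001, 0.054, 0.999, -0.0]
wrist_force: [-0.3, -0.2, -0.3]
finger_gap: 0.499
grasp_force: 0.0
```

```bash
python3 - <<'E'
from h import *
delta(cab(.048,.0478,.09),yaw=CY)
E
```

```text
mm [ 0.6  0.1 54.4]
turn [-0.02 -0.13 -0.  ]
at [0.6546 0.0502 0.1444] cab 0.0487 0.0477
```

Call:
jog_arm --series '[[[0,0,0.03],[0,0,0],0.5],[[0,0,0.048],[0,0,0],0.5],[[0,0,0.053],[0,0,0],0.6],[[0,-0.001,0.053],[0,0,0],0.8],[[0,-0.001,0.053],[0,0,0],1],[[0,-0.001,0.053],[0,0,0],1],[[0,-0.001,0.053],[0,0,0],1],[[0,-0.001,0.053],[0,0,0],1]]'

```text
clock: 15.1
eef_pos: [0.6549, 0.0494, 0.0938]
orientation: [0.001, 0.054, 0.999, 0.0]
wrist_force: [-0.3, 0.1, 0.0]
finger_gap: 0.013
grasp_force: 0.0
```

Call:
jog_arm --series '[[[0,0,0],[0,0,0],1],[[0,0,0],[0,0,0],1]]'

```text
clock: 15.3
eef_pos: [0.6546, 0.0494, 0.0932]
orientation: [0.0, 0.054, 0.999, -0.0]
wrist_force: [0.1, -0.4, -0.2]
finger_gap: 0.002
grasp_force: 0.0
```

The fingers shut with nothing between them, so I look.

```bash
python3 - <<'E'
from h import *
a=save('scene','s9');b=save('top','t9')
A=cv2.resize(a[150:310,260:440],(675,600),interpolation=2)
cv2.imwrite('pics/c9.png',A[:,:,::-1])
for x in(.0487,):
    q=pose()[0]; print(proj('scene',q),proj('top',q))
E
```

```text
[362.36695688 277.55426518] [281.99636295 189.13727814]
```

View pics/c9.png

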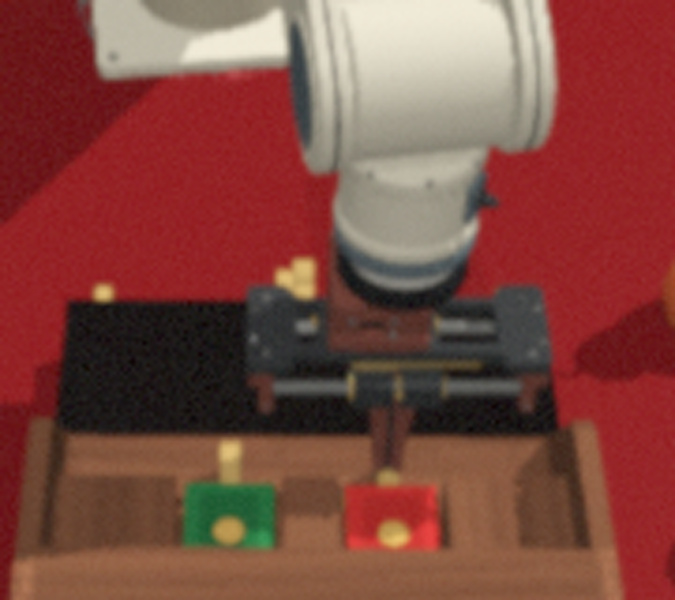

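The crop shows the shut fingers at (363,276) in scene, with a bit of tab behind them at (363,277). That was the last of the 10 pictures, so from here I work by masks. I lift, open and re-measure the tab and box.

Call:
jog_arm --series '[[[0,0,-0.05],[0,0,0],0.5],[[0.05,0,-0.1],[0,0,0],0.5],[[0.1,0,-0.12],[0,0,0],0.5],[[0.15,0,-0.12],[0,0,0],0.5],[[0.2,0,-0.12],[0,0,0],0.5],[[0.25,0,-0.12],[0,0,0],0.5],[[0.25,0,-0.12],[0,0,0],0.5]]'

```text
clock: 16.1
eef_pos: [0.4015, 0.0763, 0.2128]
orientation: [-0.001, 0.054, 0.999, -0.0]
wrist_force: [0.5, 0.8, -0.3]
finger_gap: 0.5
grasp_force: 0.0
```

```bash
cat > m.py <<'E'
from h import *
import sys
def blobs(n,im,box,lo,hi,mn=12):
    x0,y0,x1,y1=box; h=cv2.cvtColor(im,cv2.COLOR_RGB2HSV)
    m=cv2.inRange(h,lo,hi)[y0:y1,x0:x1]; k,lab,st,c=cv2.connectedComponentsWithStats(m)
    for i in range(1,k):
        if st[i][4]>=mn: print(n,(c[i]+[x0,y0]).round(1).tolist(),(st[i]+[x0,y0,0,0,0]).tolist())
E
python3 - <<'E'
from m import *
for t in('8','10'):
    if t=='10': a=save('scene','s10');b=save('top','t10')
    else: a=cv2.imread('pics/s8.png')[:,:,::-1].copy();b=cv2.imread('pics/t8.png')[:,:,::-1].copy()
    print(t)
    blobs('sc gold',a,(300,255,400,300),(14,80,80),(35,255,255)); blobs('top gold',b,(265,140,300,210),(14,80,80),(35,255,255))
    for n,im,bx in(('sc red',a,(340,255,390,305)),('top red',b,(265,135,305,200))):
        blobs(n,im,bx,(0,200,205),(6,255,255),30)
delta()
E
```

```text
8
sc gold [322.7, 274.7] [312, 266, 22, 26, 112]
sc gold [363.0, 273.1] [360, 268, 7, 11, 74]
sc gold [320.4, 292.8] [308, 288, 26, 9, 87]
sc gold [364.5, 291.9] [361, 289, 8, 7, 42]
top gold [284.2, 153.4] [280, 149, 9, 10, 67]
top gold [283.2, 163.0] [280, 160, 7, 7, 39]
top gold [281.0, 186.5] [278, 179, 8, 16, 102]
top red [283.6, 161.7] [271, 143, 25, 37, 578]
10
sc gold [322.7, 274.7] [312, 267, 22, 24, 111]
sc gold [363.0, 273.1] [360, 268, 7, 11, 74]
sc gold [308.3, 283.1] [308, 278, 3, 12, 13]
sc gold [320.4, 292.8] [308, 288, 26, 9, 87]
sc gold [364.5, 291.9] [361, 289, 8, 7, 43]
top gold [284.2, 153.4] [280, 149, 9, 9, 66]
top gold [283.2, 163.0] [280, 160, 7, 7, 39]
top gold [281.0, 186.5] [278, 179, 7, 16, 100]
top red [283.6, 161.7] [271, 143, 25, 37, 579]
at [0.4031 0.0764 0.2132] cab -0.2042 0.0466
```

```bash
python3 - <<'E'
from m import *
s8=cv2.imread('pics/s8.png');s9=cv2.imread('pics/s9.png')
for t in(s8,s9):
    for r in range(262,284): print(r,' '.join('%3d/%3d'%(t[r,u,2],t[r,u,1]) for u in range(357,372)))
    print()
for x in(.03,.04,.05,.06,.07): print(x,proj('scene',cab(x,.0478,.111)),proj('scene',cab(x,.0478,.093)),proj('scene',cab(x,.0478,.085)),proj('top',cab(x,.0478,.111)))
E
```

```text
262  30/ 25  23/ 20  27/ 24  26/ 22  28/ 23  26/ 20  30/ 30  22/ 19  29/ 29  30/ 24  32/ 24  27/ 25  28/ 26  30/ 24  28/ 28
263  25/ 26  26/ 22  28/ 27  24/ 18  20/ 15  30/ 31  24/ 17  25/ 24  24/ 20  28/ 27  23/ 22  28/ 24  23/ 17  28/ 21  30/ 27
264  27/ 21  33/ 24  21/ 15  22/ 14  32/ 28  30/ 32  28/ 23  30/ 27  29/ 22  26/ 19  25/ 23  24/ 16  31/ 25  27/ 21  30/ 25
265  52/ 36  51/ 33  54/ 33  51/ 35  55/ 41  56/ 34  55/ 37  55/ 37  54/ 37  54/ 36  56/ 37  53/ 33  55/ 36  52/ 32  51/ 30
266 101/ 63 103/ 66 101/ 63 100/ 63 102/ 65 104/ 67 101/ 65 102/ 67 104/ 68 101/ 64 103/ 67 102/ 66 101/ 65 100/ 65  99/ 62
267 133/ 85 137/ 91 135/ 89 138/ 89 143/ 96 146/102 144/100 143/100 141/ 97 137/ 90 136/ 89 133/ 87 136/ 89 135/ 89 134/ 87
268 142/ 95 144/ 95 145/ 96 157/111 172/130 181/140 181/141 179/138 168/126 153/106 145/ 98 141/ 92 142/ 93 143/ 93 141/ 94
269 144/ 95 144/ 94 147/100 169/130 198/162 207/172 207/172 207/171 193/156 164/121 145/ 97 142/ 91 142/ 93 142/ 91 143/ 94
270 144/ 95 146/ 97 148/102 173/135 208/173 220/187 221/189 217/184 203/168 172/129 148/101 144/ 96 142/ 94 
[... 4242 characters left out ...]
41 164/ 39 165/ 43 165/ 41 166/ 40 165/ 41 167/ 42 164/ 37 165/ 42 167/ 42 166/ 43 164/ 37 165/ 39 166/ 40 168/ 42

0.03 [362.76659045 266.78161573] [362.38241885 271.61567209] [362.21421025 273.73225191] [280.43134342 194.81067939]
0.04 [362.98364563 269.96715988] [362.59502832 274.79572928] [362.42488774 276.90972571] [280.85018859 191.05578619]
0.05 [363.20321855 273.18965471] [362.81007821 278.01228835] [362.6379723  280.12350327] [281.26844943 187.3061314 ]
0.06 [363.42535325 276.44974688] [363.02761076 281.2659814 ] [362.85350541 283.37421033] [281.68612716 183.56170408]
0.07 [363.65009483 279.74809823] [363.24766923 284.5574552 ] [363.07152952 286.6624871 ] [282.10322301 179.8224933 ]
```

The pixel rows show the shut fingertips lying over the tab's top: their ends are at row 274.5, about z 0.112. So the real tips sit about 19 mm higher than the reported TCP, and I grip 18 mm lower.

Call:
jog_arm --series '[[[-0.05,0,0],[0,0,0],0.5],[[-0.1,0,0],[0,0,0],0.5],[[-0.15,0,0],[0,0,0],0.5],[[-0.2,0,0.01],[0,0,0],0.5],[[-0.24,0,0.04],[0,0,0],0.5],[[-0.252,0,0.08],[0,0,0],0.5],[[-0.252,0,0.11],[0,0,0],0.5],[[-0.252,0,0.12],[0,0,0],0.5]]'

```text
clock: 17.0
eef_pos: [0.6555, 0.0486, 0.0886]
orientation: [-0.003, 0.054, 0.999, -0.0]
wrist_force: [-0.9, -0.5, 0.9]
finger_gap: 0.504
grasp_force: 0.0
```

Call:
jog_arm --series '[[[0,0,0.01],[0,0,0],0.5],[[0,0,0.016],[0,0,0],0.5],[[0,0,0.016],[0,0,0],0.5]]'

```text
clock: 17.3
eef_pos: [0.6569, 0.0492, 0.0776]
orientation: [0.0, 0.054, 0.999, 0.0]
wrist_force: [-0.3, -0.5, -0.2]
finger_gap: 0.5
grasp_force: 0.0
```

Call:
jog_arm --series '[[[0,0,0.003],[0,0,0],1],[[0,0,0.003],[0,0,0],1],[[0,0,0.003],[0,0,0],1],[[0,0,0.003],[0,0,0],1],[[0,0,0.003],[0,0,0],1],[[0,0,0.003],[0,0,0],1],[[0,0,0.003],[0,0,0],1]]' --squeeze 20

```text
clock: 18.0
eef_pos: [0.6568, 0.0493, 0.0746]
orientation: [0.0, 0.054, 0.999, 0.0]
wrist_force: [-0.9, 2.0, 4.2]
finger_gap: 0.131
grasp_force: 20.0
```

Call:
jog_arm --series '[[[0.015,0,0],[0,0,0],1],[[0.04,0,0],[0,0,0],1],[[0.065,0,0],[0,0,0],1],[[0.09,0,0],[0,0,0],1],[[0.115,0,0],[0,0,0],1],[[0.14,0,0],[0,0,0],1],[[0.165,0,0],[0,0,0],1],[[0.186,0,0],[0,0,0],1]]'

```text
clock: 18.8
eef_pos: [0.4708, 0.0692, 0.074]
orientation: [0.0, 0.054, 0.999, -0.0]
wrist_force: [1.7, -0.2, -2.0]
finger_gap: 0.131
grasp_force: 20.0
```

Call:
jog_arm --series '[[[0,0,0],[0,0,0],1],[[0,0,0],[0,0,0],0.7],[[0,0,0],[0,0,0],0.5],[[0,0,0],[0,0,0],0.5],[[0,0,-0.04],[0,0,0],0.5],[[0,0,-0.09],[0,0,0],0.3],[[0.04,0,-0.12],[0,0,0],0],[[0.09,0,-0.14],[0,0,0],0]]'

```text
clock: 19.6
eef_pos: [0.3876, 0.0788, 0.2151]
orientation: [0.002, 0.055, 0.999, 0.0]
wrist_force: [-0.2, 1.1, 0.1]
finger_gap: 0.734
grasp_force: 0.0
```

Call:
jog_arm --series '[[[0.03,0,-0.03],[0,0,0],0],[[0.03,0,-0.03],[0,0,0],0]]'

```text
clock: 19.8
eef_pos: [0.3549, 0.0822, 0.2456]
orientation: [0.002, 0.054, 0.999, 0.001]
wrist_force: [0.3, 0.3, -0.4]
finger_gap: 0.914
grasp_force: 0.0
```

```bash
python3 - <<'E'
from m import *
a=save('scene','s11');b=save('top','t11')
blobs('sc gold',a,(300,200,410,300),(14,80,80),(35,255,255)); blobs('top gold',b,(250,140,350,290),(14,80,80),(35,255,255))
for n,im,bx in(('sc red',a,(330,215,400,300)),('top red',b,(250,135,320,260))):
    blobs(n,im,bx,(0,200,190),(8,255,255),60)
h=cv2.cvtColor(b,cv2.COLOR_RGB2HSV); print([tuple(h[r,284]) for r in range(190,250,6)])
delta()
E
```

```text
sc gold [358.6, 218.1] [356, 214, 6, 9, 47]
sc gold [338.8, 225.1] [334, 219, 10, 12, 105]
sc gold [393.8, 228.5] [392, 227, 5, 4, 18]
sc gold [360.0, 232.8] [357, 230, 7, 6, 30]
sc gold [360.4, 240.1] [356, 237, 10, 7, 55]
sc gold [322.3, 274.9] [309, 267, 25, 25, 115]
sc gold [320.8, 292.9] [308, 288, 27, 10, 89]
top gold [311.4, 153.5] [310, 146, 4, 16, 16]
top gold [322.0, 146.5] [316, 146, 13, 2, 13]
top gold [321.9, 161.5] [318, 153, 10, 19, 133]
top gold [318.7, 188.7] [308, 172, 24, 28, 142]
top gold [254.9, 177.5] [253, 176, 5, 4, 15]
top gold [276.8, 224.7] [272, 220, 10, 10, 74]
top gold [275.9, 234.6] [273, 231, 7, 8, 42]
top gold [273.7, 257.7] [271, 251, 7, 15, 85]
top gold [291.5, 262.1] [287, 254, 10, 17, 120]
top gold [346.0, 267.9] [343, 261, 7, 15, 85]
top gold [295.2, 281.9] [292, 275, 7, 15, 82]
top red [275.9, 232.8] [264, 213, 25, 39, 651]
[(np.uint8(9), np.uint8(155), np.uint8(158)), (np.uint8(10), np.uint8(157), np.uint8(143)), (np.uint8(10), np.uint8(161), np.uint8(149)), (np.uint8(176), np.uint8(45), np.uint8(40)), (np.uint8(1), np.uint8(226), np.uint8(178)), (np.uint8(1), np.uint8(233), np.uint8(243)), (np.uint8(1), np.uint8(227), np.uint8(244)), (np.uint8(2), np.uint8(227), np.uint8(245)), (np.uint8(1), np.uint8(224), np.uint8(246)), (np.uint8(1), np.uint8(224), np.uint8(245))]
at [0.3568 0.082  0.2435] cab -0.2508 0.0471
```

```bash
cat >> m.py <<'E'
def redbox(b,bx,ztop,zbot):
    x0,y0,x1,y1=bx; h=cv2.cvtColor(b,cv2.COLOR_RGB2HSV)
    m=cv2.inRange(h,(0,200,190),(8,255,255))[y0:y1,x0:x1]
    cs,_=cv2.findContours(m,0,2); c=max(cs,key=cv2.contourArea).reshape(-1,2)+[x0,y0]
    w=np.array([onz('top',*p,ztop)[:2] for p in c]); r=cv2.minAreaRect((w*1e3).astype(np.float32)); print('rect mm',r)
    return w,r
E
python3 - <<'E'
from m import *
def c(q): return ((q[:2]-O)@ex).round(4),((q[:2]-O)@ey).round(4),q[2].round(4)
for n,t,s in(('big',(276.8,224.7),(360.4,240.1)),('small',(275.9,234.6),(360,232.8)),('tab',(273.7,257.5),(358.6,218.1))):
    q,e=tri('top',t,'scene',s); print(n,q.round(4),e.round(4),c(q))
b=cv2.imread('pics/t11.png')[:,:,::-1].copy()
w,r=redbox(b,(250,200,320,260),.119,.085)
l=np.c_[(w-O)@ex,(w-O)@ey]; print(l.min(0),l.max(0))
for x,y in((-.0205,.019),(-.0205,.075),(-.1155,.019),(-.1155,.075)): print(proj('top',cab(x,y,.119)))
E
```

```text
big [0.5562 0.06   0.1198] 0.0023 (np.float64(-0.0502), np.float64(0.0467), np.float64(0.1198))
small [0.5306 0.0626 0.1196] 0.0015 (np.float64(-0.076), np.float64(0.0466), np.float64(0.1196))
tab [0.4718 0.0685 0.1144] 0.0016 (np.float64(-0.135), np.float64(0.046), np.float64(0.1144))
rect mm ((537.60595703125, 63.249874114990234), (56.62428283691406, 95.4625015258789), 83.7131118774414)
[-0.11679871  0.01965352] [-0.02131987  0.07631841]
[289.16472827 214.55979063]
[267.65588612 212.33918807]
[285.17851264 250.95664836]
[263.5245812  248.72186415]
```

The box lies on the flap, measured at centre (-0.068, 0.047) in the cabinet frame, top z 0.119, aligned and let go. Now I grip it across its sides.

Call:
jog_arm --series '[[[-0.045,0,0],[0,0,0],0],[[-0.09,0,0],[0,0,0],0],[[-0.135,0,0],[0,0,0],0],[[-0.175,0,0],[0,0,0],0],[[-0.184,0,0.03],[0,0,0],0],[[-0.184,0,0.08],[0,0,0],0],[[-0.184,0,0.08],[0,0,0],0],[[-0.184,0,0.08],[0,0,0],0]]' --squeeze 30

```text
clock: 20.7
eef_pos: [0.5383, 0.0616, 0.1611]
orientation: [-0.002, 0.054, 0.999, -0.0]
wrist_force: [0.3, -0.3, 0.4]
finger_gap: 0.999
grasp_force: 0.0
```

```bash
python3 - <<'E'
from h import *
delta(cab(-.067,.047,.072),yaw=CY); print(get_obs()['finger_gap'])
E
```

```text
mm [-1.6  0.7 89.1]
turn [-0.05 -0.25 -0.02]
at [0.5383 0.0616 0.1611] cab -0.0682 0.0464
0.9989931273177456
```

Call:
jog_arm --series '[[[0,0.001,0.04],[0,0,0],0],[[0,0.001,0.075],[0,0,0],0],[[0,0.001,0.088],[0,0,0],0],[[0,0.001,0.088],[0,0,0],0.2],[[0,0.001,0.088],[0,0,0],0.5],[[0,0.001,0.088],[0,0,0],1],[[0,0.001,0.088],[0,0,0],1],[[0,0.001,0.088],[0,0,0],1]]'

```text
clock: 21.5
eef_pos: [0.5399, 0.0628, 0.0761]
orientation: [0.001, 0.054, 0.999, -0.0]
wrist_force: [-1.4, -1.8, 7.7]
finger_gap: 0.636
grasp_force: 30.0
```

```bash
python3 - <<'E'
from h import *
delta(yaw=CY)
import json
e=np.radians(10.4); print('stand wrt tool', 10.4-CY)
s=[.5063,-.3460]
delta([*pose()[0][:2],.2],[*s,.2],[*s,.0095],yaw=10.4)
im=cv2.cvtColor(cv2.imread('pics/scene0.png'),cv2.COLOR_BGR2HSV)
m=cv2.inRange(im,(14,90,90),(35,255,255))[235:295,180:232]
k,lab,st,c=cv2.connectedComponentsWithStats(m); i=1+np.argmax(st[1:,4]); ys,xs=np.nonzero(lab==i)
r=cv2.minAreaRect(np.c_[xs+180,ys+235].astype(np.float32)); print(r[0],[tri('top',(426.8,246.6),'scene',r[0])])
hull=cv2.convexHull(np.c_[xs+180,ys+235].astype(np.int32)); q=cv2.approxPolyDP(hull,5,True).reshape(-1,2); print(q)
w=np.array([onz('scene',*p,.02)[:2] for p in q]); print(w.round(4),w.mean(0))
E
```

```text
turn [0.01 0.14 0.01]
at [0.5399 0.0628 0.0761] cab -0.0668 0.0478
stand wrt tool 16.6
mm [  -0.3    0.  -123.9]
mm [ -10.9 -410.1 -123.9]
mm [ -10.5 -410.1   66.6]
turn [-1.000e-02  1.400e-01 -1.659e+01]
at [0.5399 0.0628 0.0761] cab -0.0668 0.0478
(203.73077392578125, 266.1538391113281) [(array([ 0.50638383, -0.34868914,  0.01339239]), np.float64(0.002604619518890411))]
[[228 284]
 [205 291]
 [187 287]
 [183 246]
 [218 239]]
[[ 0.5797 -0.283 ]
 [ 0.5962 -0.3405]
 [ 0.5782 -0.387 ]
 [ 0.4321 -0.4096]
 [ 0.4157 -0.3148]] [ 0.52037845 -0.34700537]
```

Stand centre (0.506, -0.347), top about z 0.02, yaw 10.4°. The box is gripped with a 56 mm gap. I lift and carry it.

Call:
jog_arm --series '[[[0,0,-0.02],[0,0,0],1],[[0,0,-0.06],[0,0,0],1],[[0,-0.02,-0.1],[0,0,0],1],[[0,-0.055,-0.1],[0,0,-3],1],[[-0.002,-0.095,-0.1],[0,0,-7],1],[[-0.004,-0.135,-0.1],[0,0,-11],1],[[-0.005,-0.175,-0.1],[0,0,-15],1],[[-0.006,-0.215,-0.1],[0,0,-16.6],1]]' --squeeze 35

```text
clock: 22.3
eef_pos: [0.5208, -0.1527, 0.1745]
orientation: [-0.0, -0.092, 0.996, 0.0]
wrist_force: [0.9, 0.4, -4.0]
finger_gap: 0.635
grasp_force: 35.0
```

```bash
python3 - <<'E'
from h import *
s=[.506,-.347]
delta([*s,.17],[*s,.0125],yaw=10.4)
E
```

```text
mm [  50.1 -188.3    4.5]
mm [  50.  -188.4  162. ]
turn [ 0.03 -0.03  0.14]
at [ 0.5208 -0.1527  0.1745] cab -0.0625 -0.1686
```

Call:
jog_arm --series '[[[0.01,-0.035,0],[0,0,0.1],1],[[0.02,-0.075,0],[0,0,0.1],1],[[0.03,-0.115,0],[0,0,0.1],1],[[0.04,-0.155,0],[0,0,0.1],1],[[0.05,-0.188,0.01],[0,0,0.1],1],[[0.05,-0.188,0.05],[0,0,0.1],1],[[0.05,-0.188,0.09],[0,0,0.1],1],[[0.05,-0.188,0.12],[0,0,0.1],1]]'

```text
clock: 23.1
eef_pos: [0.5047, -0.3448, 0.0521]
orientation: [-0.001, -0.089, 0.996, 0.001]
wrist_force: [0.6, -0.1, -4.0]
finger_gap: 0.632
grasp_force: 35.0
```

Call:
jog_arm --series '[[[0,0,0.01],[0,0,0],1],[[0,0,0.02],[0,0,0],1],[[0,0,0.02],[0,0,0],1]]'

```text
clock: 23.4
eef_pos: [0.5064, -0.3452, 0.0344]
orientation: [-0.0, -0.09, 0.996, 0.0]
wrist_force: [-0.4, 0.7, -4.6]
finger_gap: 0.636
grasp_force: 35.0
```

```bash
python3 - <<'E'
from h import *
s=[.506,-.347]
delta([*s,.0125],yaw=10.4); print(get_obs()['wrist_force'])
E
```

```text
mm [ 0.7 -1.7 21.9]
turn [ 0.03 -0.02 -0.09]
at [ 0.5064 -0.3452  0.0344] cab -0.056 -0.3615
[-0.40937951  0.68749721 -4.63924813]
```

Call:
jog_arm --series '[[[0,-0.0015,0.01],[0,0,0],1],[[0,-0.0015,0.018],[0,0,0],1],[[0,-0.0015,0.021],[0,0,0],1],[[0,-0.0015,0.023],[0,0,0],1],[[0,-0.0015,0.023],[0,0,0],1]]'

```text
clock: 23.9
eef_pos: [0.5068, -0.3469, 0.0119]
orientation: [0.0, -0.09, 0.996, -0.0]
wrist_force: [-0.3, -0.9, -4.0]
finger_gap: 0.636
grasp_force: 35.0
```

Call:
jog_arm --series '[[[0,0,0.001],[0,0,0],1],[[0,0,0.002],[0,0,0],1],[[0,0,0.002],[0,0,0],1]]'

```text
clock: 24.2
eef_pos: [0.5069, -0.347, 0.0117]
orientation: [0.0, -0.09, 0.996, -0.0]
wrist_force: [-5.2, 3.2, 13.8]
finger_gap: 0.633
grasp_force: 35.0
```

Contact with the stand at TCP z 0.0117, as predicted. I release and retreat upward.

Call:
jog_arm --series '[[[0,0,0],[0,0,0],1],[[0,0,-0.002],[0,0,0],0.3],[[0,0,-0.002],[0,0,0],0.1],[[0,0,-0.002],[0,0,0],0],[[0,0,-0.03],[0,0,0],0],[[0,0,-0.08],[0,0,0],0],[[0,0,-0.13],[0,0,0],0],[[0,0,-0.18],[0,0,0],0]]'

```text
clock: 25.0
eef_pos: [0.5064, -0.3467, 0.1912]
orientation: [-0.0, -0.09, 0.996, 0.0]
wrist_force: [-0.6, -1.5, -0.0]
finger_gap: 0.997
grasp_force: 0.0
```

Call:
jog_arm --series '[[[0.045,0,0],[0,0,0],0],[[0.09,0,0],[0,0,0],0],[[0.13,0,0],[0,0,0],0],[[0.13,0,0],[0,0,0],0],[[0.13,0,0],[0,0,0],0]]'

```text
clock: 25.5
eef_pos: [0.3793, -0.3698, 0.19]
orientation: [-0.0, -0.088, 0.996, -0.001]
wrist_force: [0.2, -0.6, 0.5]
finger_gap: 0.999
grasp_force: 0.0
```

```bash
python3 - <<'E'
from m import *
a=save('scene','s12');b=save('top','t12')
w,r=redbox(b,(395,200,460,300),.054,.02)
blobs('topgold',b,(395,205,460,300),(14,80,80),(35,255,255)); blobs('scgold',a,(175,230,240,300),(14,80,80),(35,255,255))
blobs('top all',b,(225,205,370,290),(14,80,80),(35,255,255)); print('stand .506 -.347, 10.4')
h=cv2.cvtColor(a,cv2.COLOR_RGB2HSV)[:,:,2].astype(int)
print('flap edge',[ (u,[int(h[r,u]) for r in range(226,233)]) for u in(310,335)],get_obs()['wrist_force'],pose()[0])
E
```

```text
rect mm ((504.771484375, -343.6842956542969), (91.58682250976562, 58.15925979614258), 10.949070930480957)
topgold [425.4, 247.0] [403, 214, 48, 67, 1471]
topgold [428.0, 238.9] [424, 235, 9, 9, 67]
topgold [430.0, 248.2] [427, 245, 7, 7, 38]
scgold [199.4, 239.0] [197, 235, 6, 9, 43]
scgold [206.7, 269.8] [183, 239, 46, 53, 1082]
scgold [201.5, 253.2] [199, 251, 6, 5, 26]
scgold [202.8, 260.2] [199, 257, 9, 7, 53]
top all [238.5, 256.1] [235, 249, 7, 15, 78]
top all [291.4, 262.1] [287, 254, 10, 17, 119]
top all [346.1, 267.5] [343, 261, 7, 14, 72]
top all [295.2, 281.8] [292, 275, 7, 15, 81]
stand .506 -.347, 10.4
flap edge [(310, [151, 148, 147, 125, 77, 36, 30]), (335, [222, 221, 217, 193, 128, 52, 28])] [-0.08750095  0.70657141 -0.19546261] [ 0.3804847  -0.36965845  0.18979938]
```

```bash
python3 - <<'E'
from h import *
print(tri('top',(428,238.9),'scene',(202.8,260.2)),tri('top',(430,248.2),'scene',(201.5,253.2)))
print(sign_off())
E
```

```text
(array([ 0.5237068 , -0.3432995 ,  0.05632734]), np.float64(0.001720652065285213)) (array([ 0.49852031, -0.34814865,  0.05612623]), np.float64(0.0018059144787018918))
the job is handed in; nothing more can be done
None
```

I handed the job in at about 25.6 s; no verdict came back, but by my last camera measurements the red box stands level on the stand about 4 mm from its middle and lengthwise, with both supports pulled out to about 94 mm or more and the flap down on them within about 0.02 rad of level.

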